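# Sort out four mixed-up bench trays

## Task

These four things have been put back in each other's trays. Bring each home - the tape measure to the blue tray, the pipe elbow to the red, the brass stub to the green and the ring magnet to the white - set down flat in the middle of its tray the same way up as it was (the stub on end), using the empty cork mat as the free spot while you swap them. Leave the screw jar behind the trays undisturbed, and mind the vise and the torch stand on the right and the cabinets overhead.

Things in the scene. Friction and masses are not known exactly. Their poses are not given: they have to be found in the camera images.
- tape_measure: yellow steel tape measure standing on its flat underside, 32 mm thick (its x) x 74 mm long (its y) x 60 mm high; grip it across the 32 mm. Origin: centre of its underside; z up. 0.17 to 0.34 kg
- pipe_elbow: dark grey L-shaped pipe elbow lying flat, 50 x 50 mm seen from above, 28 mm high, tube about 23 mm thick. Origin: middle of that 50 x 50 square, about 2 mm below where it rests on what carries it; z up. One leg runs along its y, centre line at x = -11 mm, from the corner to y = -24 mm; the other along its x, centre line at y = +11 mm, from the corner to x = +24 mm; tube axis 14 mm above the origin. Grip it across a leg near that leg's free end. 0.1 to 0.21 kg
- brass_stub: solid brass rod stub standing upright, 18 mm diameter, 62 mm high. Origin: centre of its lower end face; z along the rod, up. 0.08 to 0.15 kg
- ring_magnet: black ferrite ring magnet lying flat, 40 mm outside diameter, 15 mm high; it does not attract anything here. Origin: centre of its underside; z up. 0.06 to 0.11 kg
- tray_blue: blue square open tray, fixed to the bench, 104 x 104 mm outside, 96 x 96 mm inside, floor 4 mm thick, rim top 8 mm above the bench (so the rim stands 4 mm over the floor), with a small metal label holder on its front (-x) side. Origin: centre of its underside, on the bench; x and y run parallel to its sides, z up. Home of the tape measure.
- tray_red: red square open tray, fixed to the bench, 104 x 104 mm outside, 96 x 96 mm inside, floor 4 mm thick, rim top 8 mm above the bench (so the rim stands 4 mm over the floor), with a small metal label holder on its front (-x) side. Origin: centre of its underside, on the bench; x and y run parallel to its sides, z up. Home of the pipe elbow.
- tray_green: green square open tray, fixed to the bench, 104 x 104 mm outside, 96 x 96 mm inside, floor 4 mm thick, rim top 8 mm above the bench (so the rim stands 4 mm over the floor), with a small metal label holder on its front (-x) side. Origin: centre of its underside, on the bench; x and y run parallel to its sides, z up. Home of the brass stub.
- tray_white: white square open tray, fixed to the bench, 104 x 104 mm outside, 96 x 96 mm inside, floor 4 mm thick, rim top 8 mm above the bench (so the rim stands 4 mm over the floor), with a small metal label holder on its front (-x) side. Origin: centre of its underside, on the bench; x and y run parallel to its sides, z up. Home of the ring magnet.
- cork_mat: empty light brown cork mat, 110 x 110 mm, 3 mm thick, fixed to the bench: the free spot where a thing can be put down for a while. Origin: centre of its underside; z up. Overhead, from x = 0.64 m on, hang a strip light (0.49 m above the bench) and cabinets (0.55 m): carry things low (about 0.13 m) and straight across, not in an outstretched arc
- screw_jar: clear screw jar with a black lid, loose, upright, 63 mm diameter, 94 mm high, a bystander behind the trays that must stay where it is. Origin: centre of its underside; z up. Fixed things to keep clear of: a vise at x 0.33 to 0.48, y -0.34 to -0.48 m; a torch on a stand, about 0.42 m tall, round x = 0.35, y = -0.5 m
Things that resemble listed ones, but are neither listed nor needed, are in the scene too. Of the things that look like the ring_magnet, the smallest one is meant.

How it is judged:
By the outcome, as a careful person would: the job done as asked, in the order asked, and still so for the second after the job is handed in, with the robot touching nothing.
It also fails if it takes over 136 s, if anything falls off the work surface, if the arm or the gripper's body presses on something with over 40 N, if the wrist force passes 120 N, or if a joint passes its speed limit or range.

## Robot

A 6-joint arm with a two-finger parallel gripper is mounted at the origin on a cart in front of the work surface, level with it; the furniture and walls round the work are solid. World frame = base frame: x ahead of the robot, y to its left, z up, the work surface at z = 0. Lengths are in mm, angles in rad, forces in N, time in s.
With the tool pointing down it reaches from about 275 to 825 mm from the base axis. Payload 5.2 kg.
Tool frame: the origin (TCP) lies at the very end of the fingers, on their centre line; the grasp point (between the pads) lies 19 mm behind it; z points along the fingers, y is the line along which they close (so a half turn about z gives the same grasp; the last joint's range is limited). The gripper opens to 93 mm and grips with 3 to 60 N. Pads are 15 mm wide; open, the fingers measure 128 mm over their backs; the gripper's body (75 mm by 188 mm) begins 65 mm behind the grasp point.
Start: joints at [-1.334, 0.259, 1.535, -0, 1.348, -0.203], TCP at [234.188, -497.655, 183.153] pointing down, gripper open.
Joint ranges: [-3.14, 3.14], [-0.91, 2.08], [0.19, 2.58], [-1.22, 4.36], [0.22, 2.71], [-3.12, 3.12]. Speed limits (rad/s): [2.57, 2.57, 3.14, 3.14, 3.14, 3.14].

## Interface

Orientations are given as [roll, pitch, yaw] about the fixed x, y, z axes, in that order (R = Rz(yaw) Ry(pitch) Rx(roll)).
In Python, from bench import robot gives the robot as it stands. The module is installed in compiled form; this text tells all that it offers. Calls block until the motion is done:
- robot.move_ptp(position, orientation): joint-space move of the TCP to a pose.
- robot.move_linear(position, ori=None, speed=150, f_stop=None): straight line of the TCP; ori=None keeps the orientation; speed is the mean speed in mm/s. With f_stop (N) it stops when the force on the tool has changed by that much, and returns True; else False.
- robot.move_j(angles): joint-space move.
- robot.move_gripper(opening): opening from 0.0 (shut) to 1.0 (fully open); the grip force is fixed at half the most; returns when the fingers have stopped.
- robot.sleep(seconds).
- robot.inverse_kinematics(position, orientation): joint angles nearest the present ones, or None.
- robot.get_image(name): name is "scene" or "side" or "wrist"; returns a dict with "img" (480x640x3 uint8, blue, green, red), "fovy" (degrees; the focal length in pixels is half the picture's height over the tangent of half this angle, whatever the lens; pixels are square), "cx", "cy" (the principal point, pixels), "eye" and "orientation" of the camera in the world. Camera axes: x right, y down, z forward; pixel columns grow to the right and rows downward; lengths in mm; the calibration is good to about 2 mm. A picture is of the moment at which its call begins. There is no depth.
A pose or a line that the arm cannot do raises robot.MotionError and nothing moves.
- robot.hand_in(): hands the job in; it is judged then, once.
Readings, each from a call of its own:
- robot.current_t(): time.
- robot.current_qpos(): joint angles.
- robot.current_joint_vel(): joint speeds.
- robot.current_joint_efforts(): joint torques, N m.
- robot.current_tcp_pos(): TCP position.
- robot.current_eef_rot(): TCP orientation.
- robot.current_contact_force(): force on the tool from outside, world axes, zero at the start.
- robot.current_ft_torque(): the same for the moment, N m.
- robot.current_gripper_width(): opening from 0.0 (shut) to 1.0 (fully open).
- robot.current_finger_force(): force on a finger pad.
Only numpy, scipy, OpenCV 4.12 (cv2) and the standard library are available. Lean on these libraries where they do the work, as an engineer would, in place of code of your own. Each camera call takes 0.05 s, during which the arm holds its last target. There are 200 camera calls.

## Working session

There is one attempt and no reset: what is moved stays moved. The work goes in short steps, each a Python script; the robot and the scene stay as the last script left them, time stands still between calls to the robot, and variables do not carry over. Pictures are saved under pics/ and viewed, at most 14 in all, crops included, and the job is handed in when it is done.

```bash
mkdir -p pics
cat > h.py <<'E'
import numpy as np, cv2
from bench import robot
from scipy.spatial.transform import Rotation as R
def snap(n,f):
    d=robot.get_image(n); cv2.imwrite(f'pics/{f}.png',d['img']); 
    np.save(f'pics/{f}.npy',{k:v for k,v in d.items()},allow_pickle=True); return d
def load(f): return np.load(f'pics/{f}.npy',allow_pickle=True).item()
def cam(d):
    f=240/np.tan(np.radians(d['fovy'])/2); o=np.array(d['orientation'],float)
    M=R.from_euler('xyz',o).as_matrix() if o.size==3 else o.reshape(3,3)
    return f,M,np.array(d['eye'],float)
def ground(d,u,v,z):
    f,M,e=cam(d); r=M@np.array([(u-d['cx'])/f,(v-d['cy'])/f,1]); return e+r*(z-e[2])/r[2]
def proj(d,p):
    f,M,e=cam(d); c=M.T@(np.array(p,float)-e); return d['cx']+f*c[0]/c[2], d['cy']+f*c[1]/c[2]
E
python3 - <<'E'
from h import *
for n in('scene','side','wrist'):
    d=snap(n,n+'0'); print(n,d['img'].shape,d['fovy'],d['cx'],d['cy'],d['eye'],d['orientation'])
print(robot.current_t(),robot.current_eef_rot(),robot.current_tcp_pos())
E
```

```text
scene (480, 640, 3) 57.191794449209404 313.0063169651806 236.86684941025155 [-403.6394731  -351.32674701  487.06077273] [-1.97007271 -0.01363298 -1.08542926]
side (480, 640, 3) 54.16104979745933 319.42383399506934 248.3161237177495 [580.98975803 907.99253353 490.42221738] [-2.09481755  0.01286389  3.038331  ]
wrist (480, 640, 3) 61.90326451218577 322.1355317340937 237.5115990348697 [ 310.24902007 -462.9183751   384.67587981] [ 2.84268516e+00  2.08028755e-03 -1.13115243e+00]
0.15 [-3.14026936e+00 -2.66051260e-04  4.39833564e-01] [ 234.08869394 -497.21463844  182.51751078]
```

View pics/scene0.png

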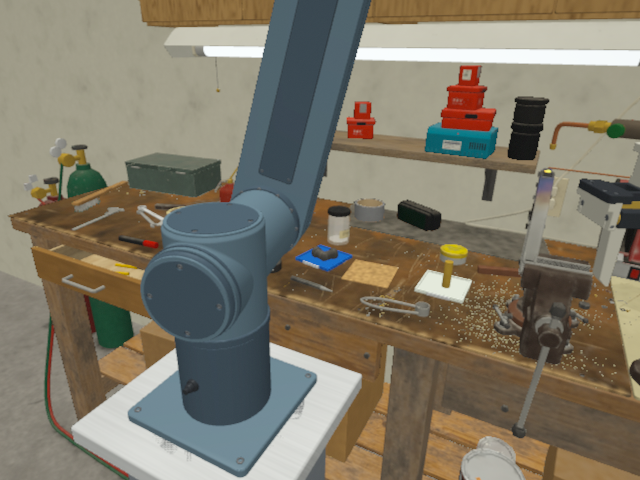

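View pics/side0.png

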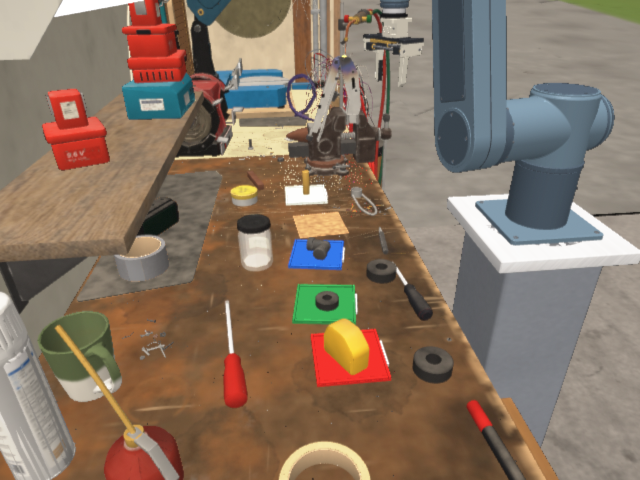

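The side view shows the stub in white (305,190), the empty mat (320,224) and the elbow in blue (318,250). It also shows the ring in green (326,300), the tape in red (346,350) and the jar (255,243). Two larger look-alike rings sit at (381,270) and (433,363).

Run:
```python
from h import *
d=load('side0')
for n,u,v,z in [('white',306,194,8),('mat',320,224,3),('blue',318,254,8),('green',326,303,8),('red',350,357,8),('jarbase',257,263,0),('ringG',327,300,19),('r1',381,270,15),('r2',433,363,15)]:
    print(n,ground(d,u,v,z).round())
w=load('wrist0');f,M,e=cam(w);t=R.from_euler('xyz',robot.current_eef_rot()).as_matrix();print(t.T@(e-robot.current_tcp_pos()),(t.T@M).round(2))
robot.move_linear([205,-440,270]); robot.move_linear([290,-150,290])
robot.move_ptp([330,-60,330],[3.1416,0,0])
print(robot.current_t(),robot.current_qpos()); snap('wrist','w1')
```

```text
white [ 507. -205.    8.]
mat [488. -42.   3.]
blue [506.  99.   8.]
green [509. 264.   8.]
red [489. 399.   8.]
jarbase [629. 106.  -0.]
ringG [508. 271.  19.]
r1 [396. 184.  15.]
r2 [376. 432.  15.]
[  83.56832887    1.12870034 -202.13781331] [[-0.   -0.96 -0.29]
 [ 1.    0.   -0.  ]
 [ 0.   -0.29  0.96]]
3.9333 [-5.17169124e-01 -2.13424021e-01  1.67152607e+00 -4.68703557e-04
  1.68393560e+00  1.05207056e+00]
```

View pics/w1.png

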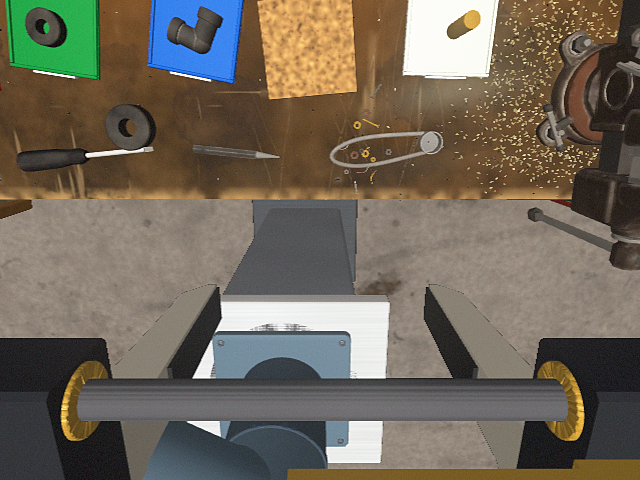

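The wrist view shows the ring at (45,27) in green, the elbow at (197,32) in blue, the mat at (308,45) and the stub at (465,22) in white. I need to look from further forward.

Run:
```python
from h import *
robot.move_linear([450,-60,330],speed=250); snap('wrist','w2')
robot.move_linear([450,260,330],speed=300); snap('wrist','w3')
print(robot.current_t(),robot.current_qpos())
```

```text
5.9333 [ 3.06988480e-01  1.45165863e-01  1.32670347e+00 -4.87687347e-04
  1.66948106e+00  1.87929826e+00]
```

View pics/w2.png

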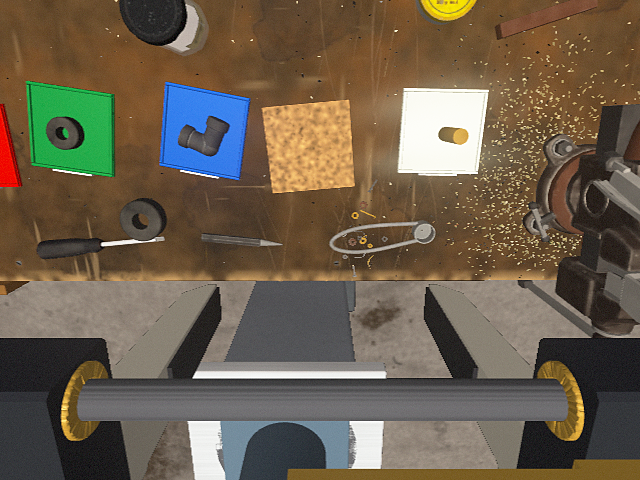

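View pics/w3.png

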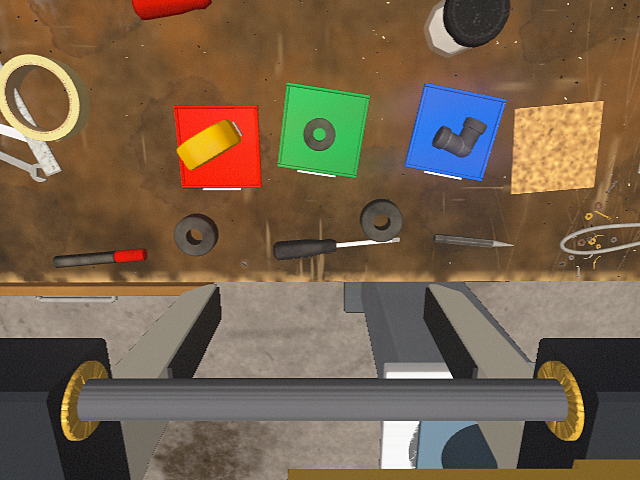

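The wrist views show every tray clearly. w2 has white at (443,132), the stub at (453,135), the mat at (308,146) and blue at (205,130). w3 has red at (217,147), the tape at (208,145), green at (323,131), the ring at (320,134), blue at (456,132) and the elbow at (460,137). Next is colour segmentation.

Run:
```python
from h import *
def hsv(d): return cv2.cvtColor(d['img'],cv2.COLOR_BGR2HSV)
def rect(d,box,lo,hi,z,name,inv=False):
    x0,y0,x1,y1=box; m=cv2.inRange(hsv(d)[y0:y1,x0:x1],lo,hi)
    m=cv2.morphologyEx(m,cv2.MORPH_OPEN,np.ones((2,2)))
    n,l,s,_=cv2.connectedComponentsWithStats(m); k=1+s[1:,4].argmax()
    pts=np.argwhere(l==k)[:,::-1]+[x0,y0]; pts=cv2.convexHull(pts.astype(np.int32))[:,0]
    g=np.array([ground(d,u,v,z)[:2] for u,v in pts],np.float32)
    c,s,a=cv2.minAreaRect(g); print(name,np.round(c,1),np.round(s,1),round(a,1)); return g
a,b=load('w2'),load('w3')
rect(a,(385,75,500,185),(0,0,200),(180,40,255),8,'white')
rect(a,(255,90,365,200),(10,40,110),(30,160,255),3,'mat')
rect(a,(150,75,260,185),(100,120,80),(125,255,255),8,'blue')
rect(b,(395,75,515,190),(100,120,80),(125,255,255),8,'blue')
rect(a,(15,75,125,182),(55,80,60),(85,255,255),8,'green')
rect(b,(270,75,380,182),(55,80,60),(85,255,255),8,'green')
rect(b,(165,95,270,192),(0,180,100),(8,255,255),8,'red')
rect(b,(165,95,270,192),(18,100,80),(35,255,255),34,'tape')
for d,bx in((a,(40,105,100,160)),(b,(295,110,345,160))):
    rect(d,bx,(0,0,0),(180,90,110),19,'ring19')
rect(b,(425,110,495,162),(0,0,0),(180,90,110),20,'elbow')
rect(b,(170,205,225,260),(0,0,0),(180,255,75),15,'r2')
ims=[cv2.resize(i,None,fx=4,fy=4,interpolation=cv2.INTER_CUBIC) for i in (b['img'][100:200,165:265],b['img'][90:190,410:510])]
cv2.imwrite('pics/c1.png',np.hstack(ims))
```

```text
white [ 507.7 -212.8] [104.4 106.5] 89.0
mat [491.5 -45.7] [138.9 140. ] 0.9
blue [509.   88.7] [104.8 103.8] 79.2
blue [509.1  89.6] [105.2 103.9] 79.3
green [511.5 255.5] [106.5 104. ] 81.5
green [511.6 256.9] [103.5 103.8] 81.5
red [492.1 390. ] [106.  102.9] 89.9
tape [497.8 396.1] [33.7 77.9] 29.1
ring19 [508.4 259. ] [42.6 38.6] 88.1
ring19 [508.8 260.9] [37.4 38.6] 89.9
elbow [508.3  87.5] [54.3 48. ] 69.2
r2 [389.6 413. ] [53.1 23.7] 39.8
```

View pics/c1.png

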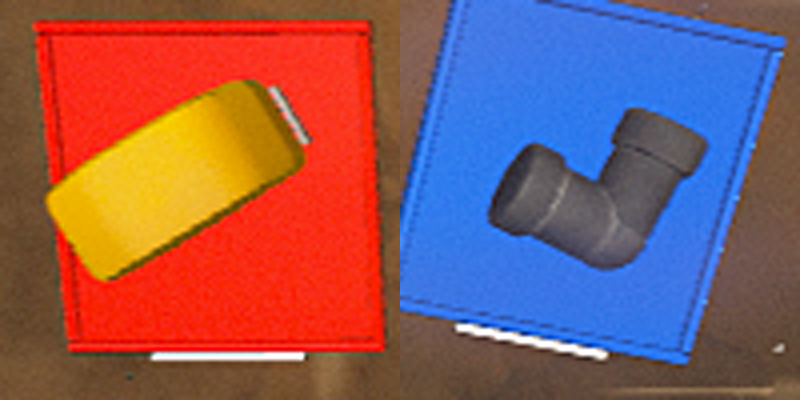

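```bash
cat >> h.py <<'E'
Z=125
def ori(deg): return [np.pi,0,np.radians(deg)]
def pick(x,y,z,yaw,opening):
    p=robot.current_tcp_pos()
    robot.move_gripper(opening/93)
    robot.move_linear([x,y,max(Z,z)],ori(yaw),speed=300)
    hit=robot.move_linear([x,y,z],speed=100,f_stop=15)
    robot.move_gripper(0); 
    print('pick',hit,robot.current_tcp_pos().round(1) if hasattr(robot.current_tcp_pos(),'round') else robot.current_tcp_pos(),'w',robot.current_gripper_width()*93,'F',robot.current_finger_force())
    robot.move_linear([x,y,Z],speed=120)
def place(x,y,z,yaw,opening,up=Z):
    robot.move_linear([x,y,Z],ori(yaw),speed=200)
    robot.move_linear([x,y,z+12],speed=120); hit=robot.move_linear([x,y,z],speed=30,f_stop=6)
    print('place',hit,np.round(robot.current_tcp_pos(),1),'w',robot.current_gripper_width()*93)
    robot.move_gripper(opening/93); robot.move_linear([x,y,up],speed=120); print('t',robot.current_t())
E
python3 - <<'E'
from h import *
a,b=load('w2'),load('w3')
g=[ground(a,u,v,3)[:2] for u,v in((263,107),(349,99),(355,186),(272,193))]; print('mat',np.mean(g,0),g)
print('stub top',ground(a,460,136,66),'base',ground(a,443,134,4))
print('lid',ground(a,152,18,94),ground(b,477,20,94))
o=np.array([508.3,87.5]); off=R.from_euler('z',68.5,degrees=True).as_matrix()[:2,:2]@[-11,-15]; print(o+off)
robot.move_linear([450,160,200],ori(-21.5),speed=300)
pick(*(o+off),9.5,-21.5,48)
d=snap('wrist','e1')
E
```

```text
mat [490.72793671 -44.60879217] [array([540.6714383 ,  13.61076609]), array([550.12072324, -94.17940007]), array([ 440.75236054, -104.29089579]), array([431.36722474,   6.42436108])]
stub top [ 508.59137076 -216.26609725   66.        ] base [ 507.76978343 -214.99884516    4.        ]
lid [622.23507954 105.67956707  94.        ] [621.98594817 106.03861982  94.        ]
[518.22475003  71.76788835]
pick False [518.2  71.8   9.5] w 0.306189275850257 F 0.0
```

View pics/e1.png

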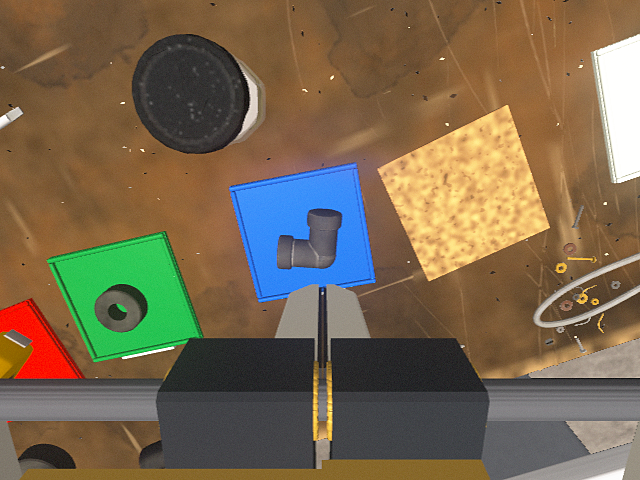

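The gripper closed on nothing. The elbow is still in blue, with its collar end at (324,218) and its corner at (322,255). I'll compare this with the projected grasp point.

Run:
```python
from h import *
d=load('e1'); p=robot.current_tcp_pos(); print(p,robot.current_eef_rot(),d['eye'],d['orientation'])
print('tcp px',proj(d,p)); 
for q in([518.2,71.8,16],[518.2,71.8,0],[508.3,87.5,16],[509,89.2,8]): print(q,proj(d,q))
for n,u,v,z in[('blue',303,232,8),('collar end',324,213,16),('corner',324,255,16),('leg2 end',282,251,16),('lid',190,93,94)]: print(n,ground(d,u,v,z))
m=load('e1')['img']
h=cv2.cvtColor(m,cv2.COLOR_BGR2HSV); k=cv2.inRange(h[150:310,220:385],(100,120,60),(125,255,255)); pts=np.argwhere(k)[:,::-1]+[220,150]
g=np.array([ground(d,u,v,8)[:2] for u,v in cv2.convexHull(pts.astype(np.int32))[:,0]],np.float32); print(cv2.minAreaRect(g))
w=load('w3');f,M,e=cam(w);print(e,M.round(3))
```

```text
[517.50493352  71.80637402 124.07205329] [ 3.14104967e+00  1.79168454e-03 -3.75274219e-01] [596.10161991  41.20433671 326.33521641] [ 2.84085069e+00 -8.36193029e-04 -1.94622001e+00]
tcp px (np.float64(322.4638408861572), np.float64(275.3745447306992))
[518.2, 71.8, 16] (np.float64(321.93579101619144), np.float64(222.56994898782688))
[518.2, 71.8, 0] (np.float64(321.9289502379427), np.float64(217.6114575705162))
[508.3, 87.5, 16] (np.float64(308.4483537029821), np.float64(240.34536125089937))
[509, 89.2, 8] (np.float64(306.5462488343377), np.float64(237.40317440142312))
blue [514.4231866   90.16526169   8.        ]
collar end [524.93852801  67.37514994  16.        ]
corner [491.8758231   80.35300129  16.        ]
leg2 end [507.76207249 111.13410768  16.        ]
lid [632.40965906 104.30103884  94.        ]
((510.8684387207031, 90.2850570678711), (103.82569122314453, 104.56175231933594), 79.20023345947266)
[533.72701114 258.47343031 532.55195139] [[-0.001 -0.956 -0.295]
 [-1.     0.001 -0.   ]
 [ 0.     0.295 -0.956]]
```

The fingers' visible tips (322,288) don't match the projected TCP (322,275), as if they ended higher than stated. A touch test on the mat will settle it, with a side picture taken at contact.

Run:
```python
from h import *
robot.move_linear([491,-45,110],ori(0),speed=300)
robot.move_linear([491,-45,25],speed=150)
print(robot.current_contact_force())
print(robot.move_linear([491,-45,-8],speed=30,f_stop=6),robot.current_tcp_pos(),robot.current_contact_force(),robot.current_t())
d=snap('side','s1'); p=robot.current_tcp_pos(); print(proj(d,p),proj(d,p+np.array([0,0,84])))
cv2.imwrite('pics/s1c.png',cv2.resize(d['img'][100:300,220:460],None,fx=3,fy=3))
```

```text
[ 0.82377987 -0.61537094  0.05467953]
False [491.20208721 -45.04902616  -7.80411881] [-0.89814368  0.79089545  0.16732201] 14.1
(np.float64(318.32523081603097), np.float64(227.62112632355002)) (np.float64(317.791137311953), np.float64(193.83524182232458))
```

View pics/s1c.png

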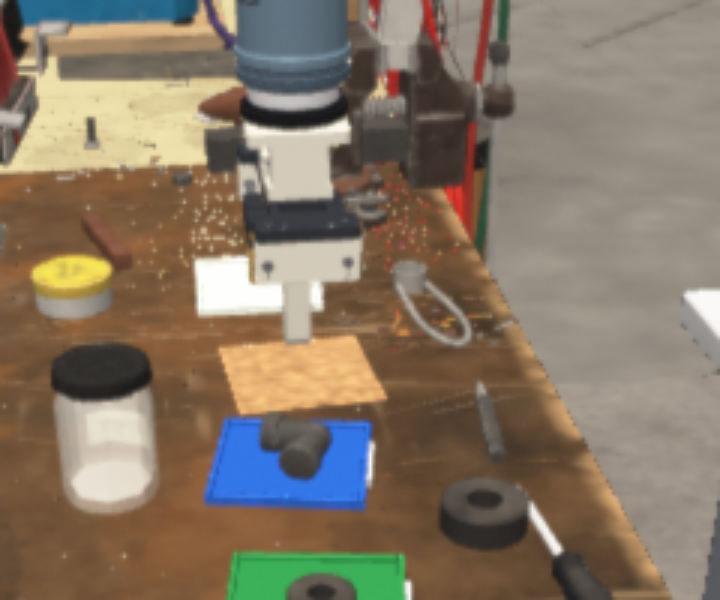

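The crop shows the fingertip at (297,340), well above the mat, while the reported TCP is 8 mm below the bench. The real fingertips are therefore about 35 mm short of the reported TCP. I'll measure that by touching down.

Run:
```python
from h import *
print(robot.move_linear([491,-45,-45],speed=25,f_stop=6),robot.current_tcp_pos(),robot.current_contact_force(),robot.current_t())
robot.move_linear([491,-45,0],speed=100)
```

```text
True [490.86546336 -44.96840117 -32.22660024] [-0.63244373  0.37950202  5.77519779] 15.1083
```

Contact came at a reported z of -32.2 on the 3 mm mat, so the tips are 35.2 mm short of the TCP and the body is only about 49 mm above them. I'll put that correction in the helpers and retry.

```bash
cat >> h.py <<'E'
# all z below are true fingertip heights (fingers measured 35 mm short of the reported TCP)
OFF=35.2; Z=115
def lin(x,y,z,yaw=None,**k): return robot.move_linear([x,y,z-OFF],None if yaw is None else ori(yaw),**k)
def stat(s,hit): 
    p=np.array(robot.current_tcp_pos())+[0,0,OFF]
    print(s,hit,p.round(1),'w %.1f F %.1f t %.1f'%(robot.current_gripper_width()*93,robot.current_finger_force(),robot.current_t()))
def pick(x,y,z,yaw,opening):
    robot.move_gripper(opening/93); lin(x,y,Z,yaw,speed=250)
    hit=lin(x,y,z,speed=100,f_stop=15); robot.move_gripper(0); stat('pick',hit)
    lin(x,y,Z,speed=120); stat('up',0)
def place(x,y,z,yaw,opening):
    lin(x,y,Z,yaw,speed=200); lin(x,y,z+10,speed=120); hit=lin(x,y,z-1,speed=25,f_stop=5); stat('place',hit)
    robot.move_gripper(opening/93); lin(x,y,Z,speed=150); stat('up',0)
def loc(o,deg,l): return np.array(o)+R.from_euler('z',deg,degrees=True).as_matrix()[:2,:2]@l
E
python3 - <<'E'
from h import *
lin(491,-45,Z,-21.5,speed=200)
x,y=loc([508.3,87.5],68.5,[-11,-14]); pick(x,y,9.5,-21.5,48)
d=snap('wrist','e2')
E
```

```text
pick False [517.6  72.1   9.7] w 22.0 F 30.0 t 19.4
up 0 [516.5  72.2 114.2] w 22.5 F 30.0 t 20.5
```

View pics/e2.png

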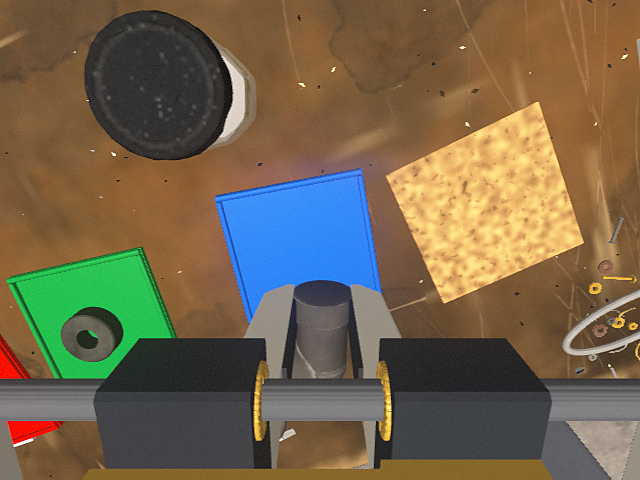

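The elbow is held (w 22 mm, 30 N), with its end collar at (322,310). It goes to the mat next, then the tape to blue.

Run:
```python
from h import *
x,y=loc([490.7,-44.6],68.5,[-11,-14]); place(x,y,8.5,-21.5,44)
lin(480,200,150,119.1,speed=300)
pick(497.8,396.1,24,119.1,62)
place(510,89.5,24,169.2,62)
lin(430,10,180,0,speed=250)
d=snap('wrist','e3')
```

```text
place True [500.  -60.1   8.7] w 22.1 F 30.0 t 22.7
up 0 [499.  -59.7 114.3] w 44.1 F 0.0 t 24.2
pick False [497.9 396.2  24.2] w 31.8 F 29.9 t 29.9
up 0 [497.1 395.7 114. ] w 31.5 F 29.9 t 30.8
place True [510.3  89.6  24.1] w 32.2 F 30.0 t 33.8
up 0 [509.4  89.6 114.4] w 62.2 F 0.0 t 35.2
```

View pics/e3.png

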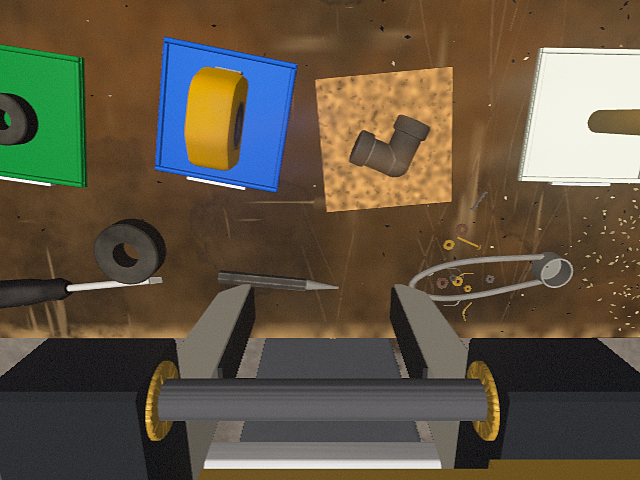

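The tape stands in blue (about (216,118)) and the elbow is on the mat (leg ends (365,150) and (413,130), corner (395,165)). I'll measure both, then carry the elbow to red.

Run:
```python
from h import *
d=load('e3'); h=cv2.cvtColor(d['img'],cv2.COLOR_BGR2HSV)
def rect(box,lo,hi,z,n):
    x0,y0,x1,y1=box; m=cv2.morphologyEx(cv2.inRange(h[y0:y1,x0:x1],lo,hi),cv2.MORPH_OPEN,np.ones((3,3)))
    pts=np.argwhere(m)[:,::-1]+[x0,y0]; g=np.array([ground(d,u,v,z)[:2] for u,v in cv2.convexHull(pts.astype(np.int32))[:,0]],np.float32)
    print(n,[np.round(q,1) for q in cv2.minAreaRect(g)])
rect((150,30,300,195),(100,120,60),(125,255,255),8,'blue')
rect((170,60,260,180),(15,100,60),(35,255,255),34,'tape')
rect((345,105,440,185),(0,0,0),(180,90,95),18,'elbow')
print('blue quad',np.mean([ground(d,u,v,8) for u,v in((165,39),(296,66),(277,191),(156,169))],0))
print('elbow A,B',ground(d,358,147,15),ground(d,416,124,15),'corner',ground(d,393,172,15))
x,y=loc([490.7,-44.6],68.5,[-11,-14]); pick(x,y,8.5,-21.5,48)
lin(480,200,140,-21.5,speed=250)
x,y=loc([492.1,390],68.5,[-11,-14]); place(x,y,9.5,-21.5,44)
lin(460,300,180,0,speed=250); snap('wrist','e4')
```

```text
blue [array([510.4,  90.1]), array([104.2, 103.8]), np.float64(79.2)]
tape [array([509.7,  90.8]), array([42.6, 72.4]), np.float64(79.2)]
elbow [array([495.9, -47.2]), array([21.7, 56.1]), np.float64(9.2)]
blue quad [509.85362187  89.5669904    8.        ]
elbow A,B [488.33723928 -19.48179913  15.        ] [506.30521798 -65.30146594  15.        ] corner [468.13179441 -48.94229682  15.        ]
pick False [499.8 -60.    8.7] w 22.1 F 30.0 t 41.2
up 0 [499.  -59.7 114.2] w 22.4 F 30.0 t 42.3
place True [501.4 374.7   9.6] w 22.3 F 30.0 t 45.9
up 0 [500.4 374.3 114.1] w 44.1 F 0.0 t 47.4
```

View pics/e4.png

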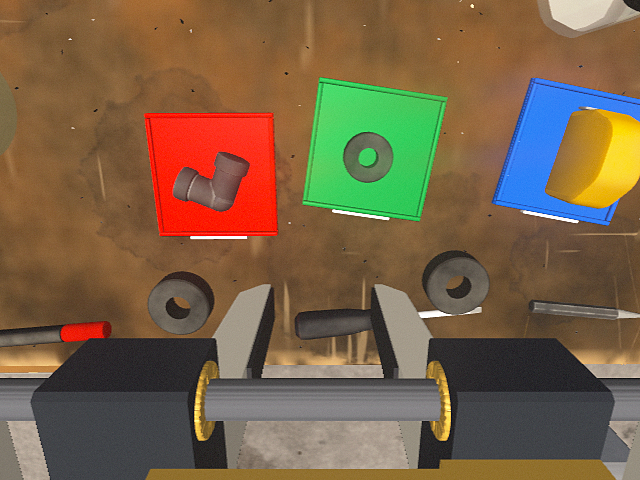

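The elbow is in red (ends (180,188) and (233,163), corner (225,207); tray centre about (213,174)). The ring in green is at (368,157) and is smaller than both look-alikes. Now I'll check the elbow's centring and do the second swap up to the ring: stub to mat, ring to white.

Run:
```python
from h import *
d=load('e4'); h=cv2.cvtColor(d['img'],cv2.COLOR_BGR2HSV)
def rect(box,lo,hi,z,n):
    x0,y0,x1,y1=box; m=cv2.morphologyEx(cv2.inRange(h[y0:y1,x0:x1],lo,hi),cv2.MORPH_OPEN,np.ones((3,3)))
    pts=np.argwhere(m)[:,::-1]+[x0,y0]; g=np.array([ground(d,u,v,z)[:2] for u,v in cv2.convexHull(pts.astype(np.int32))[:,0]],np.float32)
    r=cv2.minAreaRect(g); print(n,[np.round(q,1) for q in r]); return r[0]
rect((140,105,285,238),(0,180,90),(8,255,255),8,'red'); rect((295,72,450,222),(55,80,50),(85,255,255),8,'green')
rect((165,145,255,220),(0,0,0),(180,130,140),18,'elbow')
rc=rect((335,125,400,190),(0,0,0),(180,90,140),19,'ring'); print('ring manual',ground(d,368.5,156.5,19))
lin(470,100,160,90,speed=300)
pick(508,-216,27,90,60)
place(490.7,-44.6,26,90,60)
snap('wrist','e5');
```

```text
red [array([493.4, 391.2]), array([105.3, 102.9]), np.float64(89.8)]
green [array([513. , 258.2]), array([103.5, 103.6]), np.float64(81.5)]
elbow [array([493.3, 392.9]), array([49.4, 50.5]), np.float64(68.4)]
ring [array([510.6, 262.5]), array([38.8, 38.9]), np.float64(89.8)]
ring manual [510.94238805 262.0959741   19.        ]
pick False [ 508. -216.   27.] w 17.4 F 30.0 t 53.5
up 0 [ 507.4 -215.6  114.2] w 17.4 F 30.0 t 54.4
place True [490.9 -44.7  26. ] w 17.8 F 30.0 t 56.6
up 0 [490.1 -44.4 114.4] w 60.1 F 0.0 t 58.2
```

View pics/e5.png

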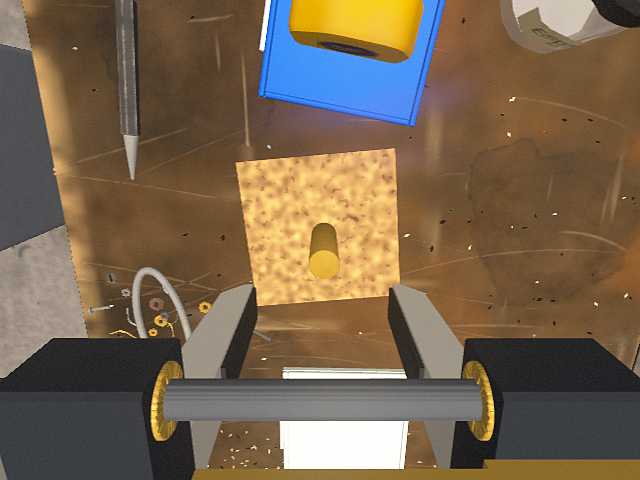

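The elbow is centred within 2 mm, and the stub stands on the mat (top at (323,265)). Next: ring to white, stub to green.

Run:
```python
from h import *
pick(510,261,10,90,60)
place(507.9,-212.5,10,90,56)
snap('wrist','e6')
pick(490.7,-44.6,26,90,60)
place(512.2,257,27,90,60)
lin(440,90,235,0,speed=250)
d=snap('wrist','e7'); s=snap('side','s2')
cv2.imwrite('pics/f.png',np.hstack([d['img'][0:300],load('e6')['img'][130:430,150:]])[:, :])
im=np.hstack([d['img'][0:300,:400],s['img'][150:450,200:460]]);print(im.shape);cv2.imwrite('pics/f.png',im)
```

```text
pick False [510.2 261.1  10.4] w 38.3 F 30.0 t 61.5
up 0 [509.3 260.8 114.1] w 38.3 F 30.0 t 62.6
place True [ 508.2 -212.7   10.2] w 38.2 F 30.0 t 66.5
up 0 [ 507.3 -212.1  114.2] w 55.8 F 0.0 t 67.9
pick False [490.7 -44.6  26. ] w 17.1 F 30.0 t 70.8
up 0 [490.  -44.4 114.3] w 17.3 F 30.0 t 71.7
place True [512.5 257.1  27. ] w 17.4 F 30.0 t 74.6
up 0 [511.6 256.8 114.3] w 60.1 F 0.0 t 76.2
(300, 660, 3)
```

View pics/e7.png

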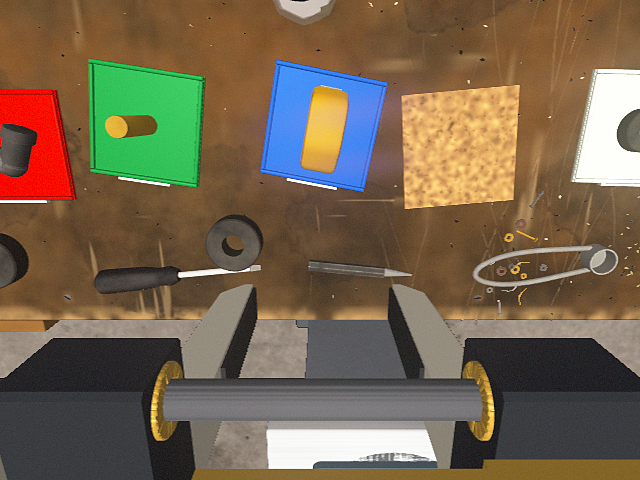

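View pics/s2.png

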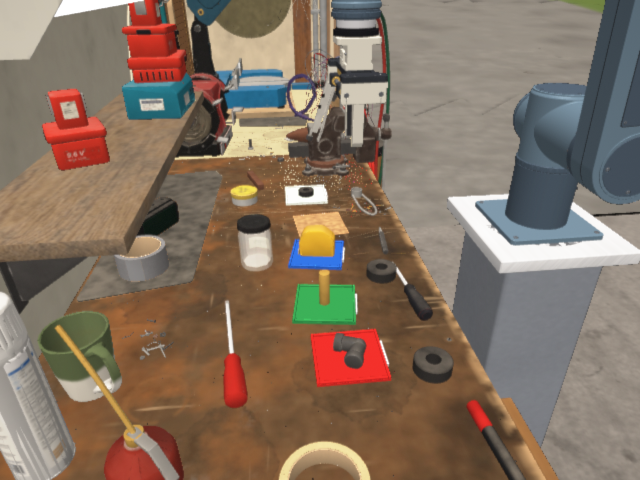

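Everything is home: the ring is in white (306,191), the tape in blue (318,240), the stub upright in green (324,288) and the elbow in red (350,350). The jar is unmoved at (255,243) and the arm is clear.

```bash
python3 -c "
from h import *
print(robot.hand_in(),robot.current_t())"
```

```text
the job is handed in; nothing more can be done
the job is handed in; nothing more can be done
```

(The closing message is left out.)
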